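# Lay the matching solder reel in the empty cradle

## Task

One of the two cradles of the solder stand holds a part-used reel, the other is empty. Of the two full reels standing on the blue mat, take the one whose length matches the empty cradle (the long reel for the long cradle, the short reel for the short one), lay it gently on its side on the mat or the bench without letting it topple and let go of it, then pick it up again from above and lay it in the empty cradle, down on the trough between the end cheeks, without dropping it. Leave the other reels, the bottle, the multimeter and the tape roll where they are.

Things in the scene. Friction and masses are not known exactly. Their poses are not given: they have to be found in the camera images.
- reel_long: The long full reel: black octagonal flanges 56 mm across flats (61 mm across corners), 7 mm thick, at both ends of a wound metal core 53 mm in diameter; 100 mm long overall, about 0.4 kg. Starts upright on the mat. Origin at its centre, z along its axis, x normal to one flat of the octagon (flats every 45 degrees).
- reel_short: The short full reel: as the long one but 64 mm long overall, about 0.26 kg. Starts upright on the mat. Origin at its centre, z along its axis, x normal to a flat.
- part_used_reel: The part-used reel lying in one of the cradles: same black flanges 56 mm across flats, thin core (38 mm), 52 mm long. Origin at its centre, x along its axis. Leave it.
- cradle_long_seat (a point): Fixed aluminium trough on the stand, for the long reel. This point is where a seated reel's centre lies: 28 mm above the trough floor, 42 mm above the steel plate. x runs along the trough, z up. Flat floor 25 mm wide, 45 degree sides 8 mm high; 108 mm of room between two end cheeks (6 mm thick, 48 mm wide, top 8 mm above this point).
- cradle_short_seat (a point): Fixed aluminium trough on the stand, for the short reel. This point is where a seated reel's centre lies: 28 mm above the trough floor, 42 mm above the steel plate. x runs along the trough, z up. Flat floor 25 mm wide, 45 degree sides 8 mm high; 72 mm of room between two end cheeks (6 mm thick, 48 mm wide, top 8 mm above this point).
- stand: The stand's fixed steel base plate, 160 x 240 x 6 mm; it carries the two cradles 120 mm apart along its y, troughs along its x. Origin at the centre of its underside.
- mat: Blue mat, fixed flat on the bench, 360 mm (x) x 440 mm (y) x 3 mm. Origin at the centre of its underside.
- spray_bottle: Upright amber bottle with white cap, 48 mm in diameter, 130 mm tall, origin at the centre of its foot. A bystander.
- multimeter: Red and black multimeter lying flat, 90 x 180 mm, 55 mm high, origin at the centre of its underside. A bystander.
- tape_roll: Roll of clear tape lying flat, 100 mm in diameter, 48 mm high, origin at the centre of its underside. A bystander.

How it is judged (in metres and radians):
On the way:
1. the full reel that matches the empty cradle lies on its side on the mat or bench, let go and still (((horizontal distance between part_used_reel and cradle_short_seat below 0.05 m and angle between reel_long's own z axis and vertical between 1.45 and 1.69 rad and height (world z) of reel_long below 0.037 m and contact force between the fingers and reel_long below 0.3 N and linear speed of reel_long below 0.03 m/s) or (horizontal distance between part_used_reel and cradle_long_seat below 0.05 m and angle between reel_short's own z axis and vertical between 1.45 and 1.69 rad and height (world z) of reel_short below 0.037 m and contact force between the fingers and reel_short below 0.3 N and linear speed of reel_short below 0.03 m/s))), for 0.2 s.
At the end, for the whole second after the job is handed in: The matching full reel rests in the empty cradle, centre within 8 mm along, 6 mm across and 6 mm in height of the seat point, axis within 0.1 rad of the trough; the other full reel stands upright within 30 mm of its start, the part-used reel lies within 15 mm of its start (((horizontal distance between part_used_reel and cradle_short_seat below 0.05 m and x of reel_long in the frame of cradle_long_seat between -0.008 and 0.008 m and y of reel_long in the frame of cradle_long_seat between -0.006 and 0.006 m and z of reel_long in the frame of cradle_long_seat between -0.006 and 0.006 m and angle between the z axis of reel_long and the x axis of cradle_long_seat, either way round below 0.1 rad and linear speed of reel_long below 0.02 m/s and angle between reel_short's own z axis and vertical below 0.1 rad and distance of reel_short from where it was at the start of the episode below 0.03 m and distance of part_used_reel from where it was at the start of the episode below 0.015 m) or (horizontal distance between part_used_reel and cradle_long_seat below 0.05 m and x of reel_short in the frame of cradle_short_seat between -0.008 and 0.008 m and y of reel_short in the frame of cradle_short_seat between -0.006 and 0.006 m and z of reel_short in the frame of cradle_short_seat between -0.006 and 0.006 m and angle between the z axis of reel_short and the x axis of cradle_short_seat, either way round below 0.1 rad and linear speed of reel_short below 0.02 m/s and angle between reel_long's own z axis and vertical below 0.1 rad and distance of reel_long from where it was at the start of the episode below 0.03 m and distance of part_used_reel from where it was at the start of the episode below 0.015 m))); the robot touches nothing.
It fails at once if the reel that does not match the empty cradle is moved (over 30 mm) or tipped ((horizontal distance between part_used_reel and cradle_short_seat below 0.05 m and (distance of reel_short from where it was at the start of the episode above 0.03 m or angle between reel_short's own z axis and vertical above 0.5 rad)) or (horizontal distance between part_used_reel and cradle_long_seat below 0.05 m and (distance of reel_long from where it was at the start of the episode above 0.03 m or angle between reel_long's own z axis and vertical above 0.5 rad))).
It fails at once if the part-used reel is moved over 15 mm (distance of part_used_reel from where it was at the start of the episode above 0.015 m).
It fails at once if a standing reel is let topple (leaning 0.5 to 1.1 rad with no finger on it) ((angle between reel_long's own z axis and vertical between 0.5 and 1.1 rad and contact force between the fingers and reel_long below 0.05 N) or (angle between reel_short's own z axis and vertical between 0.5 and 1.1 rad and contact force between the fingers and reel_short below 0.05 N)).
It fails at once if a reel is dropped into a cradle from more than 20 mm above its seat ((horizontal distance between reel_long and cradle_long_seat below 0.03 m and z of reel_long in the frame of cradle_long_seat above 0.02 m and contact force between the fingers and reel_long below 0.05 N) or (horizontal distance between reel_short and cradle_short_seat below 0.03 m and z of reel_short in the frame of cradle_short_seat above 0.02 m and contact force between the fingers and reel_short below 0.05 N)).
It fails at once if the bottle, multimeter or tape roll is pushed over 40 mm or the bottle is knocked over (distance of any of spray_bottle, multimeter, tape_roll from where it was at the start of the episode above 0.04 m or angle between spray_bottle's own z axis and vertical above 0.5 rad).
It also fails if it takes over 54 s, if anything falls off the work surface, if the arm or the gripper's body presses on something with over 40 N, if the wrist force passes 120 N, or if a joint passes its speed limit or range.

## Robot

A 6-joint arm with a two-finger parallel gripper is mounted at the origin on the work surface. World frame = base frame: x ahead of the robot, y to its left, z up, the work surface at z = 0. Lengths are in mm, angles in rad, forces in N, time in s.
With the tool pointing down it reaches from about 350 to 975 mm from the base axis. Payload 7.1 kg.
Tool frame: the origin (TCP) lies on the front face of the gripper's body, between the roots of the fingers; the fingertips stand 80 mm ahead of it and the grasp point (between the pads) lies 61 mm ahead of it (env.tips_ahead is the distance from the TCP to the fingertips, in mm); z points along the fingers, y is the line along which they close (so a half turn about z gives the same grasp; the last joint's range is limited). The gripper opens to 88 mm and grips with 3 to 60 N. Pads are 20 mm wide; open, the fingers measure 115 mm over their backs; the gripper's body (75 mm by 178 mm) begins 61 mm behind the grasp point.
Start: joints at [-1.334, 0.423, 1.63, -0, 1.089, -0.019], TCP at [158.156, -604.642, 302.675] pointing down, gripper open.
Joint ranges: [-3, 3], [-0.9, 2.11], [0.09, 2.58], [-1.31, 4.45], [0.11, 2.69], [-2.54, 2.54]. Speed limits (rad/s): [2.39, 2.39, 3.01, 3.14, 3.14, 3.14].

## Interface

Orientations are given as a unit quaternion [x, y, z, w].
In Python, from station import env, set_gripper, viewer, workorder gives the robot as it stands. Calls block until the motion is done:
- env.reach(position, orientation): joint-space move of the TCP to a pose.
- env.move_l(position, rot=None, rate=150, f_stop=None): straight line of the TCP; rot=None keeps the orientation; rate is the mean speed in mm/s. With f_stop (N) it stops when the force on the tool has changed by that much, and returns True; else False.
- env.move_joints(angles): joint-space move.
- set_gripper(opening): finger opening in mm; the grip force is fixed at half the most; returns when the fingers have stopped.
- env.hold(seconds).
- env.ik(position, orientation): joint angles nearest the present ones, or None.
- env.read_state(): the state.
- viewer.camera(name): name is "scene" or "top" or "wrist"; returns the picture (420x560x3 uint8, blue, green, red); there is no depth.
- viewer.camera_params(name): a dict with "fx", "fy", "cx", "cy" (pixels), "pose" (4x4, takes a point from camera to world coordinates); the wrist camera has in their place "tool_from_camera" (4x4, takes a point from camera to tool coordinates, whose origin is the TCP and whose axes are the flange's). Camera axes: x right, y up, looking along -z (the intrinsics and any distortion apply to the point x, -y, -z); pixel columns grow to the right and rows downward; lengths in mm; the calibration is good to about 2 mm. The wrist camera is an equidistant fisheye: a pixel r from the principal point sees the ray r / f radians off the axis. A picture is of the moment at which its call begins: read the wrist's pose just before it. camera_params takes no time and is no camera call.
A pose or a line that the arm cannot do raises env.IKError and nothing moves.
- workorder.sign_off(): hands the job in; it is judged then, once.
The state is a dict: "time_s": time; "qpos": joint angles; "dq": joint speeds; "tau": joint torques, N m; "tool_pos": TCP position; "orientation": TCP orientation; "force": force on the tool from outside, world axes, zero at the start; "wrist_torque": the same for the moment, N m; "width": finger opening in mm; "grip_force": force on a finger pad.
Only numpy, scipy, OpenCV 4.12 (cv2) and the standard library are available. Lean on these libraries where they do the work, as an engineer would, in place of code of your own. Each camera call takes 0.05 s, during which the arm holds its last target. There are 200 camera calls.

## Working session

There is one attempt and no reset: what is moved stays moved. The work goes in short steps, each a Python script; the robot and the scene stay as the last script left them, time stands still between calls to the robot, and variables do not carry over. Pictures are saved under pics/ and viewed, at most 11 in all, crops included, and the job is handed in when it is done.

```bash
ls; mkdir -p pics; python3 - <<'E'
from station import env,viewer
import cv2,numpy as np
np.set_printoptions(precision=4,suppress=True)
for n in("scene","top"):
    cv2.imwrite(f"pics/{n}0.png",viewer.camera(n)); print(n,viewer.camera_params(n))
print(viewer.camera_params("wrist"))
s=env.read_state();print(s)
E
```

```text
pics
scene {'fx': 480.47343886015705, 'fy': 480.47343886015705, 'cx': 278.897650331206, 'cy': 218.8635229769919, 'pose': array([[   0.8577,   -0.3577,    0.3694, 1010.8573],
       [   0.5141,    0.5794,   -0.6325, -837.2218],
       [   0.0122,    0.7324,    0.6808,  893.4282],
       [   0.    ,    0.    ,    0.    ,    1.    ]])}
top {'fx': 479.7257821549985, 'fy': 479.7257821549985, 'cx': 288.1945965652999, 'cy': 201.70439285473876, 'pose': array([[  -0.0053,    0.9884,   -0.1519,  365.3618],
       [  -1.    ,   -0.0051,    0.0021,  -61.873 ],
       [   0.0013,    0.1519,    0.9884, 1455.4062],
       [   0.    ,    0.    ,    0.    ,    1.    ]])}
{'fx': 325.19226210127806, 'fy': 325.19226210127806, 'cx': 280.24668986761435, 'cy': 206.69508371826245, 'tool_from_camera': array([[  0.0006,   0.968 ,   0.2509,  67.1244],
       [  1.    ,  -0.0002,  -0.0013,  -0.0154],
       [ -0.0012,   0.2509,  -0.968 , -82.3323],
       [  0.    ,   0.    ,   0.    ,   1.    ]])}
{'time_s': 0.1, 'qpos': array([-1.334 ,  0.4238,  1.6306, -0.    ,  1.0886, -0.019 ]), 'dq': array([-0.0004, -0.0013, -0.0041,  0.    , -0.0019, -0.0013]), 'tau': array([ -0.001 , -54.5617, -27.4325,   0.0645,   0.0189,  -0.    ]), 'tool_pos': array([ 158.0794, -604.285 ,  301.994 ]), 'orientation': array([ 0.9918,  0.1276, -0.0001, -0.0007]), 'force': array([-0.0023,  0.5559, -0.6221]), 'wrist_torque': array([ 0.0069,  0.0517, -0.0021]), 'grip_force': 0.0, 'width': 87.77962707213769}
```

View pics/top0.png

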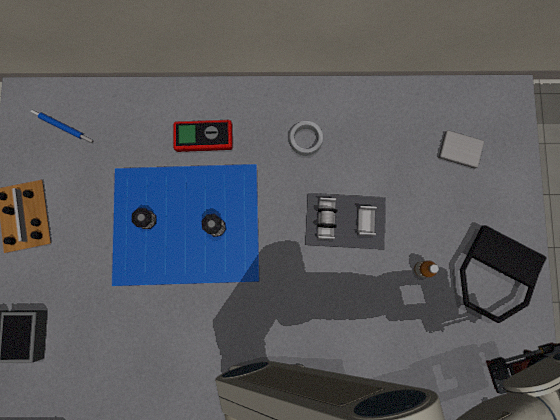

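View pics/scene0.png

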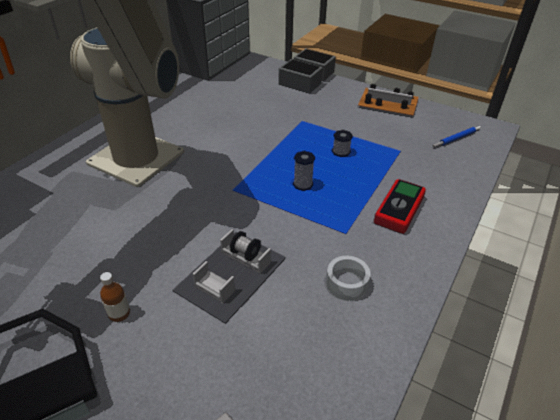

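The empty cradle (top 367,220) has the narrower room, and the part-used reel (327,217) lies in the long one. So the short reel (top 143,217; scene 342,143) is the one to move. Next I get coarse positions, then wrist views from two places over the stand and two over the reel.

```bash
cat > h.py <<'E'
from station import env,set_gripper,viewer,workorder
import cv2,numpy as np
from scipy.spatial.transform import Rotation as R
np.set_printoptions(precision=3,suppress=True)
def ray(name,uv,pose=None):
    p=viewer.camera_params(name); uv=np.atleast_2d(np.asarray(uv,float))
    a=(uv-[p["cx"],p["cy"]])/[p["fx"],p["fy"]]
    if name=="wrist":
        r=np.linalg.norm(a,axis=1,keepdims=True)+1e-12
        d=np.hstack([a/r*np.sin(r),np.cos(r)]); T=pose@p["tool_from_camera"]
    else: d=np.hstack([a,np.ones((len(a),1))]); T=p["pose"]
    d=d*[1,-1,-1]; d=d@T[:3,:3].T
    return T[:3,3],d/np.linalg.norm(d,axis=1,keepdims=True)
def onplane(o,d,z): return o+d*((z-o[2])/d[:,2])[:,None]
def tri(rays):
    A=np.zeros((3,3));b=np.zeros(3);P=[]
    for o,d in rays:
        d=np.ravel(d);M=np.eye(3)-np.outer(d,d);A+=M;b+=M@o
    x=np.linalg.solve(A,b)
    return x,[np.linalg.norm((np.eye(3)-np.outer(np.ravel(d),np.ravel(d)))@(x-o)) for o,d in rays]
def tpose():
    s=env.read_state();T=np.eye(4);T[:3,:3]=R.from_quat(s["orientation"]).as_matrix();T[:3,3]=s["tool_pos"];return T
def snap(tag):
    T=tpose();im=viewer.camera("wrist");cv2.imwrite(f"pics/{tag}.png",im);np.save(f"pics/{tag}.npy",T);return im,T
def quat(yang,tilt=0,flip=False):
    """tool down, closing axis y at azimuth yang; then tilt about the closing axis (tool z leans toward +tool x by tilt)"""
    y=np.array([np.cos(yang),np.sin(yang),0]);z=np.array([0,0,-1.]);x=np.cross(y,z)
    return (R.from_matrix(np.c_[x,y,z])*R.from_rotvec([0,tilt,0])).as_quat()
E
cat > s1.py <<'E'
from h import *
for a,b,n in(((143,213),(342,136),"short top"),((211,219),(304,158),"long top"),((367,220),(214,280),"cradle")):
    print(n,*tri([ray("top",a),ray("scene",b)]))
s=env.read_state();print(R.from_quat(s["orientation"]).as_matrix())
E
python3 s1.py
```

```text
short top [542.201 353.662  73.636] [np.float64(5.308909131222384), np.float64(5.308909131222289)]
long top [519.186 150.294 105.821] [np.float64(6.270698869990098), np.float64(6.270698869990066)]
cradle [ 526.813 -298.567   39.677] [np.float64(0.009333295868202075), np.float64(0.009333295868486807)]
[[ 0.967  0.253 -0.   ]
 [ 0.253 -0.967  0.001]
 [ 0.    -0.001 -1.   ]]
```

```bash
cat > s2.py <<'E'
from h import *
q=quat(-np.pi/2)
for tag,p in(("A",(440,-300,230)),("B",(440,-210,230)),("C",(450,280,230)),("D",(450,370,230))):
    (env.reach if tag in"AC" else env.move_l)(p,q); env.hold(.25); snap(tag); print(tag,env.read_state()["time_s"],env.read_state()["tool_pos"],env.read_state()["qpos"])
E
python3 s2.py
```

```text
A 1.9583 [ 439.787 -300.508  230.056] [-0.622  0.39   1.887  0.     0.865  0.95 ]
B 3.0083 [ 439.969 -210.537  229.931] [-0.471  0.331  1.983 -0.     0.827  1.101]
C 5.0917 [450.281 279.524 230.044] [ 0.533  0.386  1.893 -0.     0.862  2.105]
D 6.1417 [450.122 369.405 230.083] [ 0.667  0.454  1.778 -0.     0.91   2.238]
```

View pics/A.png

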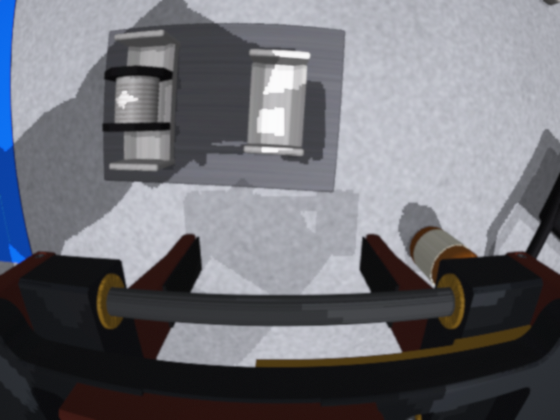

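View pics/D.png

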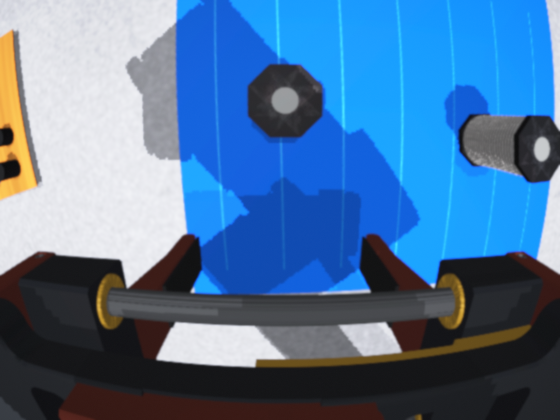

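View pics/B.png

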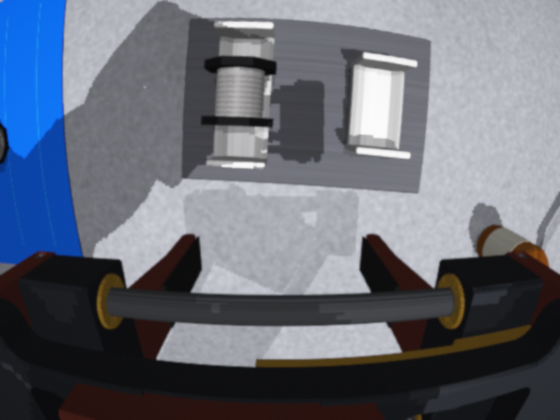

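A: the empty short cradle's white cheek tops are at rows about 53 and 151, columns 245–310. The part-used reel is at about (138,100). B: the same cheeks are at (390,60) and (383,153). D: the short reel's octagon is centred at (285,100) and the long one is at (540,148). Next I measure these precisely.

```bash
cat > s3.py <<'E'
from h import *
def load(t): return cv2.imread(f"pics/{t}.png"),np.load(f"pics/{t}.npy")
# reel: hub disc inside the black octagon
hub={}
for t in"CD":
    im,T=load(t); hsv=cv2.cvtColor(im,cv2.COLOR_BGR2HSV)
    dark=((hsv[...,2]<85)).astype(np.uint8); dark[215:]=0
    cs,hi=cv2.findContours(dark,cv2.RETR_CCOMP,cv2.CHAIN_APPROX_NONE)
    for i,c in enumerate(cs):
        if cv2.contourArea(c)>800:
            kids=[k for k in range(len(cs)) if hi[0][k][3]==i and cv2.contourArea(cs[k])>150]
            m=cv2.moments(c); print(t,"dark",cv2.contourArea(c),cv2.boundingRect(c),[(cv2.contourArea(cs[k]),cv2.fitEllipse(cs[k])[0]) for k in kids])
for t in"AB":
    im,T=load(t); g=cv2.cvtColor(im,cv2.COLOR_BGR2GRAY)
    for th in(200,225):
        n,l,st,ce=cv2.connectedComponentsWithStats((g[:200]>th).astype(np.uint8),connectivity=4)
        print(t,th,[(list(map(int,st[i])),ce[i].round(1).tolist()) for i in range(1,n) if st[i,4]>60 and st[i,0]>200])
E
python3 s3.py; python3 -c "
import cv2,numpy as np
a=cv2.imread('pics/A.png')[30:170,225:335];b=cv2.imread('pics/B.png')[30:170,330:440];c=cv2.imread('pics/C.png')[30:170,:140]
cv2.imwrite('pics/crop1.png',np.hstack([cv2.resize(x,None,fx=2.2,fy=2.2,interpolation=0) for x in(a,b,c)]))"
```

```text
C dark 4089.0 (417, 103, 69, 75) [(834.5, (454.9251708984375, 140.8102264404297))]
C dark 834.5 (437, 123, 35, 36) []
C dark 3762.0 (138, 70, 68, 70) [(565.0, (168.1234893798828, 104.56352233886719))]
D dark 2502.5 (513, 116, 47, 66) [(406.5, (541.3876953125, 148.73622131347656))]
D dark 4163.0 (249, 65, 73, 72) [(680.0, (284.7398681640625, 100.03267669677734))]
A 200 [([272, 51, 38, 8, 204], [291.8, 53.9]), ([263, 65, 43, 30, 853], [283.9, 79.1]), ([258, 106, 27, 31, 707], [272.0, 121.2]), ([261, 147, 29, 5, 98], [272.4, 149.2])]
A 225 [([273, 51, 36, 7, 164], [291.7, 53.9]), ([264, 66, 30, 28, 593], [280.1, 79.6]), ([259, 107, 25, 29, 595], [272.2, 121.1]), ([262, 148, 17, 4, 61], [269.2, 149.5])]
B 200 [([223, 22, 50, 6, 262], [248.8, 24.2]), ([364, 53, 53, 14, 290], [390.2, 59.0]), ([351, 68, 52, 79, 3198], [377.1, 104.0]), ([357, 148, 53, 10, 312], [383.2, 152.5]), ([222, 162, 42, 6, 191], [243.0, 164.6]), ([240, 184, 16, 10, 77], [248.6, 188.0])]
B 225 [([224, 22, 49, 6, 199], [249.1, 24.4]), ([364, 54, 53, 12, 228], [390.2, 59.1]), ([355, 69, 36, 69, 1938], [374.3, 103.8]), ([358, 148, 52, 10, 253], [383.8, 152.7]), ([223, 163, 41, 5, 130], [244.8, 164.8])]
```

View pics/crop1.png

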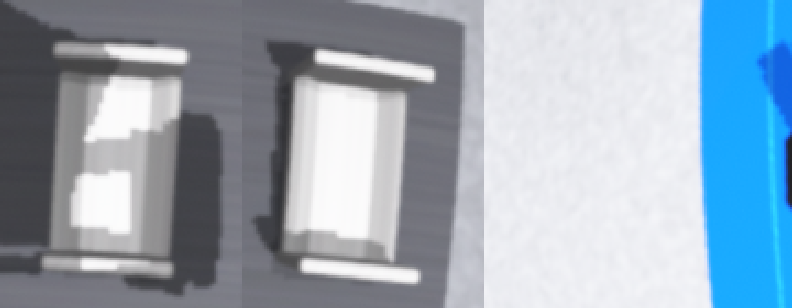

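The crop shows both cheek tops as light bars. They're fully lit in B and partly shadowed in A, where the upper bar spans columns 250–310 and the lower 244–304.

```bash
cat > s4.py <<'E'
from h import *
def load(t): return cv2.imread(f"pics/{t}.png"),np.load(f"pics/{t}.npy")
im,TA=load("A"); g=cv2.cvtColor(im,cv2.COLOR_BGR2GRAY)
print("cols",g[44:66,260],g[44:66,300],g[138:162,252],g[138:162,295])
print("row",g[52,242:256],g[54,304:318]) 
C={}
for t,rois in(("A",((245,48,72,12),(238,145,72,13))),("B",((358,48,66,22),(350,147,66,14)))):
    im,T=load(t); g=cv2.cvtColor(im,cv2.COLOR_BGR2GRAY)
    for k,(x,y,w,h) in enumerate(rois):
        m=np.zeros_like(g); m[y:y+h,x:x+w]=(g[y:y+h,x:x+w]>(200 if t=="B" else 150))
        n,l,st,ce=cv2.connectedComponentsWithStats(m,connectivity=4); i=1+st[1:,4].argmax()
        P=np.argwhere(l==i)[:,::-1].astype(float)
        W=onplane(*ray("wrist",P,T),56.)[:,:2]
        r=cv2.minAreaRect(W.astype(np.float32)); v=np.linalg.svd(W-W.mean(0),full_matrices=False)[2][0]
        C[t,k]=cv2.minAreaRect(P.astype(np.float32))[0]
        print(t,k,st[i],"center",np.array(r[0]),"mean",W.mean(0),"size",r[1],"dir",np.degrees(np.arctan2(v[1],v[0]))%180)
_,TB=load("B")
for k in(0,1): print("tri",*tri([ray("wrist",C["A",k],TA),ray("wrist",C["B",k],TB)]))
_,TC=load("C");imD,TD=load("D")
# short reel hub
h=tri([ray("wrist",(168.12,104.56),TC),ray("wrist",(284.74,100.03),TD)]);print("hub",h)
h2=tri([ray("wrist",(454.93,140.81),TC),ray("wrist",(541.39,148.74),TD)]);print("long hub",h2)
hsv=cv2.cvtColor(imD,cv2.COLOR_BGR2HSV); dark=(hsv[...,2]<85).astype(np.uint8); dark[215:]=0
c=max(cv2.findContours(dark[:,:400],cv2.RETR_EXTERNAL,cv2.CHAIN_APPROX_NONE)[0],key=cv2.contourArea)
W=onplane(*ray("wrist",c[:,0],TD),67.)[:,:2]; H=cv2.convexHull(W.astype(np.float32))[:,0]
e=np.roll(H,-1,0)-H; a=np.arctan2(e[:,1],e[:,0]); L=np.hypot(*e.T)
ph=np.angle((L**2*np.exp(8j*a)).sum())/8
print("octagon centre",np.array(cv2.minAreaRect(W.astype(np.float32))[0]),"flat dir mod45",np.degrees(ph)%45,"widths",[float(np.ptp(W@[np.cos(ph+k*np.pi/4),np.sin(ph+k*np.pi/4)])) for k in range(4)],[float(np.ptp(W@[np.cos(ph+(k+.5)*np.pi/4),np.sin(ph+(k+.5)*np.pi/4)])) for k in range(4)])
# plate
im,T=load("B"); hsv=cv2.cvtColor(im,cv2.COLOR_BGR2HSV)
E
python3 s4.py
```

```text
cols [111 103  93  78  85 120 152 169 170 163 144 116  88  73  70  69  69  71
  79  92 103 107] [115 116 115 113 111 114 133 179 224 240 246 247 244 227 171 119 102 100
 101 103 121 153] [142 142 141 141 134 118  99 103 132 160 176 176 168 154 131 112 112 114
 116 116 116 117 118 120] [145 144 146 145 145 144 142 131 108  98 120 154 173 180 175 160 139 110
  77  61  64  68  77  97]
row [ 64  64  64  65  64  67  82 115 144 158 163 164 164 164] [246 246 245 243 235 208 160 126 115 114 115 114 114 114]
A 0 [251  50  60   9 349] center [ 563.789 -301.548] mean [ 563.906 -304.8  ] size (46.179283142089844, 6.153120994567871) dir 85.72956287846111
A 1 [245 147  58   8 310] center [ 486.957 -295.992] mean [ 486.832 -296.418] size (45.12860107421875, 4.754328727722168) dir 86.71724536331207
B 0 [364  53  53  14 290] center [ 564.204 -300.599] mean [ 564.127 -300.412] size (45.54300308227539, 4.951183319091797) dir 86.52794765847744
B 1 [357 148  53  10 312] center [ 486.346 -295.649] mean [ 486.414 -295.33 ] size (45.88420104980469, 4.932460308074951) dir 86.63904648452211
tri [ 564.984 -301.585   51.415] [np.float64(0.1094741200006709), np.float64(0.10947412000053153)]
tri [ 486.448 -295.953   53.173] [np.float64(0.2712033164614846), np.float64(0.27120331646145523)]
hub (array([535.583, 365.295,  67.401]), [np.float64(0.008646502350053768), np.float64(0.008646502350176038)])
long hub (array([511.838, 156.98 , 106.043]), [np.float64(0.3832538121612699), np.float64(0.3832538121612131)])
octagon centre [535.638 365.521] flat dir mod45 44.77135 widths [54.13740032708847, 54.27230652862852, 53.82558006499846, 53.48646479472734] [57.96508194282137, 57.692108524377545, 57.49390615311799, 57.03236754721593]
```

Short reel: top centre (535.6, 365.4, 67.4), flats along the world axes. Seat: about (525.3, -298.5, 48), with the trough at -3.6°. The cheek spacing of 78 mm agrees with the text. Next I check IK for a grasp tilted one way and a lay-down tilted the other way.

```bash
cat > s5.py <<'E'
from h import *
def tcp(g,q): return np.array(g)-61*R.from_quat(q).as_matrix()[:,2]
g=(535.6,365.4,36)
for yd in(-90,90,135,-45):
  for t in(60,50,45,40,30,-30,-40,-45,-50,-60):
    q=quat(np.radians(yd),np.radians(t)); o=[]
    for gg in(g,(g[0],g[1],130),(480,365,130),(480,365,31),(430,365,130),(430,365,31)):
        try:j=env.ik(tcp(gg,q),q)
        except Exception as e:j=None
        o.append("----" if j is None else np.array2string(np.asarray(j)[[0,3,4,5]],precision=1))
    print(yd,t,*o)
E
python3 s5.py
```

```text
-90 60 [ 0.9  4.1  0.9 -1.8] [ 0.9  4.3  0.8 -2. ] [ 1.   4.3  0.9 -1.9] [ 1.   4.2  1.  -1.7] [ 1.1  4.4  0.9 -1.9] [ 1.1  4.3  1.  -1.7]
-90 50 [ 0.8  4.3  0.7 -1.9] ---- ---- [ 0.9  4.3  0.7 -1.9] ---- [ 1.   4.3  0.8 -1.8]
-90 45 [ 0.8  4.3  0.6 -2.1] ---- ---- [ 0.9  4.4  0.6 -2. ] ---- [ 1.   4.4  0.7 -1.9]
-90 40 ---- ---- ---- ---- ---- ----
-90 30 ---- ---- ---- ---- ---- ----
-90 -30 [0.5 0.2 1.4 1.9] [0.5 0.2 1.5 2. ] [0.5 0.3 1.4 2. ] [0.5 0.3 1.3 1.9] [0.5 0.3 1.3 2. ] [0.5 0.3 1.2 2. ]
-90 -40 [0.5 0.3 1.6 1.9] [0.5 0.3 1.7 2. ] [0.5 0.3 1.6 2. ] [0.5 0.3 1.5 1.9] [0.5 0.3 1.5 2. ] [0.5 0.3 1.4 1.9]
-90 -45 [0.4 0.3 1.7 1.9] [0.4 0.3 1.8 2. ] [0.5 0.3 1.7 2. ] [0.5 0.3 1.6 1.9] [0.5 0.3 1.6 2. ] [0.5 0.4 1.5 1.9]
-90 -50 [0.4 0.3 1.7 1.9] [0.4 0.3 1.8 2. ] [0.5 0.4 1.8 2. ] [0.5 0.4 1.6 1.9] [0.5 0.4 1.7 1.9] [0.5 0.4 1.6 1.9]
-90 -60 [0.4 0.4 1.9 1.9] [0.4 0.4 2.  2. ] [0.4 0.4 1.9 2. ] [0.4 0.4 1.8 1.9] [0.5 0.4 1.8 1.9] [0.5 0.4 1.7 1.9]
90 60 [ 0.4  0.4  1.9 -1.2] [ 0.4  0.4  2.  -1.2] [ 0.4  0.4  1.9 -1.2] [ 0.4  0.4  1.8 -1.2] [ 0.5  0.4  1.8 -1.2] [ 0.5  0.4  1.7
[... 2894 characters left out ...]

-45 -30 [ 0.6 -0.1  1.4  1.4] [ 0.6 -0.1  1.6  1.4] [ 0.7 -0.1  1.5  1.5] [ 0.7 -0.1  1.4  1.5] [ 0.7 -0.   1.4  1.5] [ 0.7 -0.   1.3  1.5]
-45 -40 [ 0.6 -0.1  1.6  1.4] [ 0.6 -0.1  1.8  1.4] [ 0.7 -0.1  1.7  1.5] [ 0.7 -0.1  1.6  1.5] [ 0.7 -0.   1.6  1.5] [ 0.7 -0.   1.5  1.5]
-45 -45 [ 0.6 -0.1  1.7  1.4] [ 0.6 -0.1  1.9  1.4] [ 0.7 -0.1  1.8  1.5] [ 0.7 -0.1  1.7  1.5] [ 0.7 -0.1  1.7  1.5] [ 0.7 -0.1  1.6  1.5]
-45 -50 [ 0.6 -0.1  1.8  1.4] [ 0.6 -0.1  1.9  1.4] [ 0.7 -0.1  1.9  1.5] [ 0.7 -0.1  1.8  1.5] [ 0.7 -0.1  1.8  1.5] [ 0.7 -0.1  1.7  1.5]
-45 -60 [ 0.6 -0.1  2.   1.4] [ 0.6 -0.2  2.1  1.4] [ 0.7 -0.1  2.1  1.5] [ 0.7 -0.1  2.   1.5] [ 0.7 -0.1  2.   1.5] [ 0.7 -0.1  1.9  1.5]
```

```bash
cat >> h.py <<'E'
def tcp(g,q,d=61): return np.array(g,float)-d*R.from_quat(q).as_matrix()[:,2]
E
cat > s6.py <<'E'
from h import *
lo=np.array([-3,-.9,.09,-1.31,.11,-2.54]);hi=np.array([3,2.11,2.58,4.45,2.69,2.54])
def ik(g,q,d=61):
    try:j=env.ik(tcp(g,q,d),q)
    except Exception:return None
    return None if j is None else np.asarray(j)
def mar(*js): return min(np.minimum(j-lo,hi-j).min() for j in js)
res=[]
for yd in range(0,360,45):
  for t1 in(45,55,65,70,-45,-55,-65,-70):
    q=quat(np.radians(yd),np.radians(t1)); ja=ik((535.6,365.4,36),q);jb=ik((535.6,365.4,36),q,180);jc=ik((535.6,365.4,150),q)
    if ja is None or jb is None or jc is None: continue
    t2=t1-90*np.sign(t1)
    for x,y in((535,365),(600,330),(450,365),(680,330),(620,400)):
      for dy in range(-60,61,15):
        q2=quat(np.radians(yd+dy),np.radians(t2)); jd=ik((x,y,31),q2);je=ik((x,y,150),q2);jf=ik((x,y,31),q2,130)
        if jd is None or je is None or jf is None: continue
        res.append((mar(ja,jb,jc,jd,je,jf),abs(je-jc).max(),yd,t1,x,y,yd+dy))
res=[r for r in res if r[0]>.15]; res.sort(key=lambda r:r[1]-3*r[0])
for r in res[:20]: print(np.array(r))
E
python3 s6.py
```

```text
[  0.907   1.366  45.     70.    680.    330.     15.   ]
[  0.861   1.306  45.     70.    620.    400.     30.   ]
[  0.907   1.474  45.     70.    620.    400.     15.   ]
[  0.96    1.692  45.     65.    620.    400.      0.   ]
[  0.925   1.593  45.     65.    680.    330.      0.   ]
[  0.831   1.318  45.     70.    680.    330.     30.   ]
[  0.871   1.452  45.     70.    600.    330.     15.   ]
[  0.907   1.574  45.     70.    680.    330.      0.   ]
[  0.848   1.403  45.     65.    680.    330.     15.   ]
[  0.974   1.785  45.     65.    680.    330.    -15.   ]
[  0.878   1.504  45.     65.    620.    400.     15.   ]
[  0.928   1.676  45.     65.    600.    330.      0.   ]
[  0.954   1.765  45.     65.    535.    365.      0.   ]
[  0.907   1.652  45.     70.    600.    330.      0.   ]
[  0.974   1.861  45.     65.    600.    330.    -15.   ]
[  0.801   1.347  45.     65.    620.    400.     30.   ]
[  0.907   1.679  45.     70.    620.    400.      0.   ]
[  1.019   2.022  45.     55.    450.    365.    -15.   ]
[  0.974   1.886  45.     65.    620.    400.    -15.   ]
[  0.84    1.493  45.     65.    600.    330.     15.   ]
```

Sideways tilts work: closing axis at 45° azimuth, grasp tilted +60°, lay-down at -30°, with good joint margins and clear of the long reel. Grasp and lift first.

```bash
cat > s7.py <<'E'
from h import *
g=np.array((535.6,365.4,36.)); q=quat(np.radians(45),np.radians(60))
for gg,d in((g+[0,0,150],180),(g,180),(g,61),(g+[0,0,144],61)): assert env.ik(tcp(gg,q,d),q) is not None
env.reach(tcp(g+[0,0,150],q,180),q)
env.move_l(tcp(g,q,180),rate=200)
f0=env.read_state()["force"]
print("hit",env.move_l(tcp(g,q),rate=100,f_stop=12))
s=env.read_state();print(s["time_s"],s["tool_pos"],tcp(g,q),s["force"]-f0)
cv2.imwrite("pics/g1.png",np.vstack([viewer.camera("scene")[80:290,200:480]]))
E
python3 s7.py; python3 -c "
import cv2;a=cv2.imread('pics/g1.png');cv2.imwrite('pics/g1b.png',cv2.resize(a,None,fx=2.5,fy=2.5))"
```

```text
hit False
10.9417 [573.616 327.772  66.889] [572.955 328.045  66.5  ] [-1.046 -1.751  0.402]
```

View pics/g1b.png

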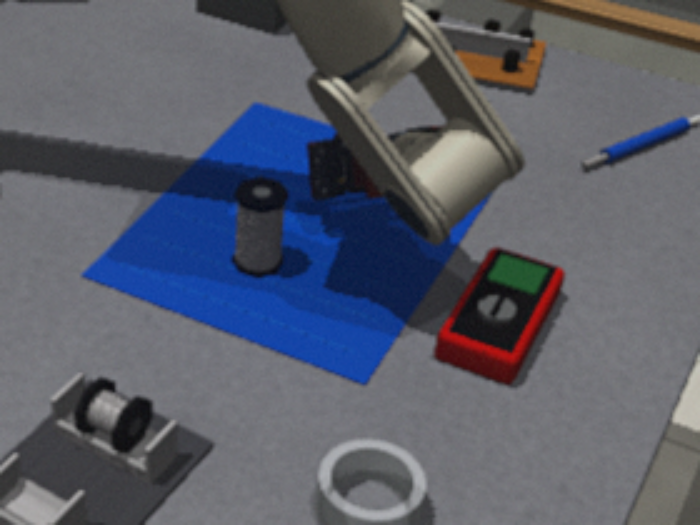

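The gripper reaches in from the far right, clear of the long reel (crop 260,225) and the multimeter. Now grip, lift, turn and lay down.

```bash
cat > s8.py <<'E'
from h import *
g=np.array((535.6,365.4,36.)); q=quat(np.radians(45),np.radians(60))
l=np.array((600,330,31.)); q2=quat(np.radians(15),np.radians(-30))
for gg in(l,l+[0,0,150]): assert env.ik(tcp(gg,q2),q2) is not None
set_gripper(30); s=env.read_state(); print("grip",s["width"],s["grip_force"],s["tool_pos"])
env.move_l(s["tool_pos"]+[0,0,140],rate=120)
env.reach(tcp(l+[0,0,150],q2),q2)
s=env.read_state(); print("turned",s["width"],s["grip_force"],s["time_s"],s["tool_pos"]-tcp(l+[0,0,150],q2))
env.move_l(tcp(l+[0,0,30],q2),rate=150)
cv2.imwrite("pics/l1.png",cv2.resize(viewer.camera("scene")[60:270,220:500],None,fx=2.5,fy=2.5))
E
python3 s8.py
```

```text
grip 52.507179047229044 29.99998837709427 [573.066 328.094  66.517]
turned 52.531380360132594 29.999322295188904 14.275 [-0.408 -0.621 -0.94 ]
```

View pics/l1.png

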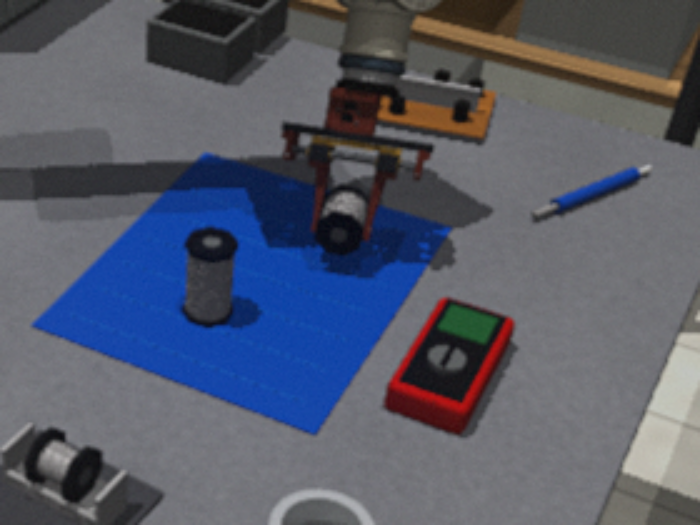

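The reel is held level above the mat (crop 340,225). Lower to contact, release, back off and look at it from the wrist in two places.

```bash
cat > s9.py <<'E'
from h import *
l=np.array((600,330,31.)); q2=quat(np.radians(15),np.radians(-30))
print("hit",env.move_l(tcp(l-[0,0,3],q2),rate=30,f_stop=5)); env.hold(.2)
s=env.read_state(); print(s["tool_pos"]-tcp(l,q2),s["force"])
set_gripper(88); env.hold(.4)
env.move_l(tcp(l,q2,170),rate=200)
best=None
for yd in(15,195):
    q=quat(np.radians(yd)); x=R.from_quat(q).as_matrix()[:,0]; P=[l-75*x+k*x for k in(0,-70)]
    js=[env.ik((p[0],p[1],210),q) for p in P]; print(yd,js[0])
    if all(j is not None for j in js):
        c=abs(np.asarray(js[0])-s["qpos"]).max()
        if best is None or c<best[0]: best=(c,yd,q,P)
_,yd,q,P=best; print("use",yd)
for i,p in enumerate(P):
    (env.move_l if i else env.reach)((p[0],p[1],210),q); env.hold(.2); snap("L%d"%i)
print(env.read_state()["time_s"],env.read_state()["qpos"])
E
python3 s9.py
```

```text
hit True
[-0.218 -0.123 -0.313] [-0.43   1.129  4.241]
15 [ 0.376  0.595  1.58  -0.     0.967  0.115]
195 None
use 15
19.95 [0.273 0.588 1.593 0.    0.961 0.01 ]
```

View pics/L0.png

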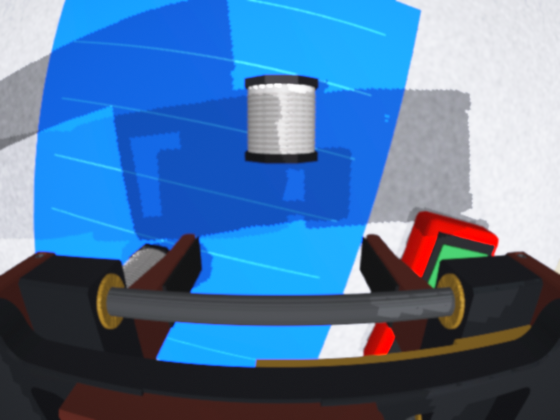

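The reel lies on its side at (281,119), flanges at rows 80 and 157, square to the fingers. Measure it from L0 and L1, then regrasp.

```bash
cat > s10.py <<'E'
from h import *
C=[]
for t in("L0","L1"):
    im=cv2.imread(f"pics/{t}.png");T=np.load(f"pics/{t}.npy")
    hsv=cv2.cvtColor(im,cv2.COLOR_BGR2HSV); m=((hsv[...,1]<110)|(hsv[...,2]<70)).astype(np.uint8); m[232:]=0; m[:,:200]=0;m[:,345:]=0
    m=cv2.morphologyEx(m,cv2.MORPH_OPEN,np.ones((5,5)))
    c=max(cv2.findContours(m,cv2.RETR_EXTERNAL,cv2.CHAIN_APPROX_NONE)[0],key=cv2.contourArea)
    r=cv2.minAreaRect(c); print(t,cv2.boundingRect(c),r)
    W=onplane(*ray("wrist",c[:,0],T),50.)[:,:2]; rw=cv2.minAreaRect(W.astype(np.float32)); print("z50",rw)
    x,y,w,h=cv2.boundingRect(c); C.append((T,[(x+w/2-.5,y),(x+w/2-.5,y+h-1),r[0]]))
for k in range(3): print(tri([ray("wrist",C[i][1][k],C[i][0]) for i in(0,1)]))
E
python3 s10.py
```

```text
L0 (246, 76, 71, 87) ((281.0, 119.0), (86.0, 70.0), 90.0)
z50 ((598.9539184570312, 328.260986328125), (52.199031829833984, 64.2105941772461), 15.161126136779785)
L1 (245, 0, 71, 76) ((280.0, 37.5), (75.0, 70.0), 90.0)
z50 ((600.8108520507812, 321.29681396484375), (51.58229064941406, 60.95918655395508), 15.077780723571777)
(array([589.142, 364.439,  12.998]), [np.float64(0.003124566052100195), np.float64(0.003124566051987481)])
(array([607.958, 294.899,  29.314]), [np.float64(0.042487160024415146), np.float64(0.04248716002440177)])
(array([598.836, 328.605,  17.562]), [np.float64(0.02303140835174587), np.float64(0.02303140835170648)])
```

```bash
cat > s11.py <<'E'
from h import *
c=np.array((599.2,328.8,36.)); q=quat(np.radians(15.1))
env.move_l(tcp(c+[0,0,70],q),q,rate=200)
print("hit",env.move_l(tcp(c,q),rate=80,f_stop=10))
set_gripper(30); s=env.read_state(); print("grip",s["width"],s["grip_force"],s["tool_pos"]-tcp(c,q))
env.move_l(s["tool_pos"]+[0,0,165],rate=180)
seat=np.array((525.4,-298.6,53.)); s=env.read_state(); o=[]
for yd in(86.4,-93.6):
    Q=quat(np.radians(yd)); j=env.ik(tcp(seat+[0,0,140],Q),Q); k=env.ik(tcp(seat,Q),Q)
    if j is not None and k is not None: o.append((abs(np.asarray(j)-s["qpos"]).max(),yd,Q))
o.sort(key=lambda t:t[0]); print([t[:2] for t in o]); Q=o[0][2]
env.reach(tcp(seat+[0,0,140],Q),Q)
env.move_l(tcp(seat+[0,0,30],Q),rate=150); env.hold(.2)
s=env.read_state(); print(s["time_s"],s["width"],s["tool_pos"]-tcp(seat+[0,0,30],Q),o[0][1])
im,T=snap("P0"); sc=viewer.camera("scene")[210:340,140:330]
cv2.imwrite("pics/p1.png",np.hstack([cv2.resize(sc,(438,300)),cv2.resize(im[:250],(360,300))]))
E
python3 s11.py
```

```text
hit False
grip 52.493805203578546 29.9999937415123 [0.201 0.08  0.212]
[(np.float64(1.020944849748333), -93.6), (np.float64(2.2653496448476793), 86.4)]
26.925 52.42637513349904 [ 0.502 -0.317  1.093] -93.6
```

View pics/p1.png

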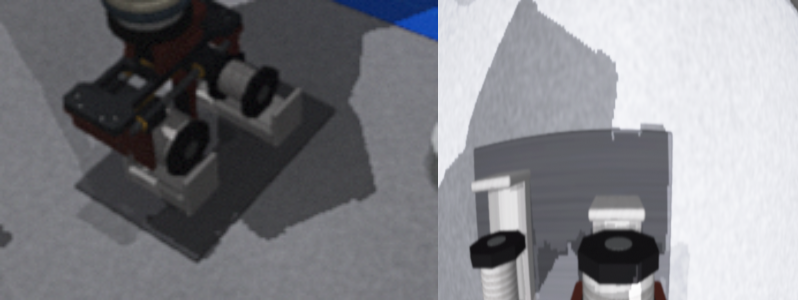

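The reel (crop 618,250) is lined up with its far cheek (617,207), 30 mm above the seat. Lower until contact.

```bash
cat > s12.py <<'E'
from h import *
seat=np.array((525.4,-298.6,53.)); Q=quat(np.radians(-93.6))
hit=env.move_l(tcp(seat-[0,0,4],Q),rate=25,f_stop=5); env.hold(.2)
s=env.read_state(); e=s["tool_pos"]-tcp(seat,Q); print("hit",hit,e,s["force"],s["width"])
if abs(e[2])<4.5:
    set_gripper(88); env.hold(.3); env.move_l(tcp(seat+[0,0,170],Q),rate=180)
    x=R.from_quat(Q).as_matrix()[:,0]
    env.move_l(tcp(seat+[0,0,170],Q)-80*x,rate=180); env.hold(.2)
    im,T=snap("Z0"); print(env.read_state()["time_s"],env.read_state()["tool_pos"])
E
python3 s12.py
```

```text
hit True [-0.058  0.177  0.152] [-0.818  0.787  4.533] 52.4714726796207
31.275 [ 446.409 -293.646  283.891]
```

View pics/Z0.png

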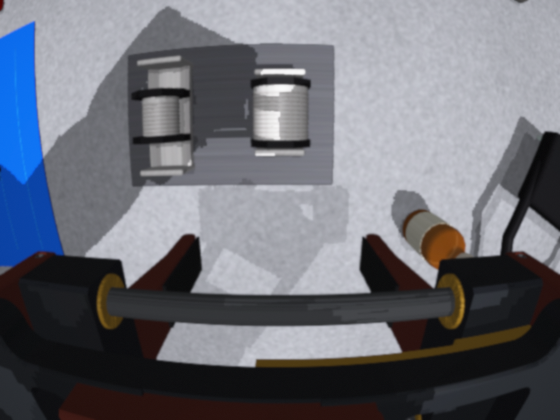

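The reel sits centred between the cheeks: flanges at rows 82 and 142, cheeks at 71 and 152. Contact came 0.2 mm from the expected height, and nothing else has moved.

```bash
python3 -c "
from station import workorder
print(workorder.sign_off())"
```

```text
the job is handed in; nothing more can be done
None
```

The short reel was laid on its side on the mat, let go, picked up again from above and set in the empty short cradle, and the job was handed in at about 31 s; sign-off returned no verdict.

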